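Load the spice carousel and turn it home to its catch

TASK

Stand the slimmer amber jar upright in the empty cup of the wooden carousel and let go of it; then push the carousel's upright post round counter-clockwise (seen from above) until the steel pin on its rim has gone fully past the brass spring catch and rests by the steel stop, with the catch sprung back shut behind it. Turn it smoothly and gently: the catch wants about 8 N at the post, and 18 N or more would break it. Leave everything else on the shelf where it is.

Things in the scene. Friction and masses are not known exactly. Their poses are not given: they have to be found in the camera images.
- jar: the slimmer, taller of the two amber glass jars with steel screw lids: round, 50 mm in diameter, 90 mm high, 0.12 to 0.25 kg, standing loose on the shelf; origin at the centre of its underside, z up
- foot: dark wooden foot of the carousel, fixed to the shelf (disc 200 mm across with a plate under the catch); origin on the turning axis at shelf height, z up; its y axis points from the axis to the catch
- turntable: light wooden disc, 250 mm across, top face 32 mm above the shelf, turning almost freely about the foot's vertical axis (drag under 1 N at the post); origin on the axis, 16 mm above the shelf. In its frame the lug is at +x, the cup at +y, the post at -y. It starts 1.0 to 1.9 rad short of home (its x along the foot's y); the way home is counter-clockwise from above
- post (a point): top centre of the turned wooden push post on the disc: upright round rod 16 mm in diameter, 100 mm from the axis, 80 mm tall above the disc (a 28 mm round foot, 4 mm high, at its base); a rigid part of the turntable, 90 degrees clockwise of the lug
- cup (a point): centre of the inner floor of the empty round wooden cup on the disc, 35 mm above the shelf and 80 mm from the axis, across from the post; inner diameter 62 mm, outer 70 mm, its wall 15 mm high above this floor
- lug (a point): middle of the small upright steel pin (6 mm in diameter, 16 mm tall) at the rim of the turntable, 133 mm from the axis; it works the catch: nothing is felt until 23 mm (0.18 rad) before its true home, then it rides up the catch's 12 degree ramp, and 4 mm before home the catch drops shut behind it
- mark (a point): nominal home place of the lug, above a brass line on the foot's plate, 133 mm from the axis. The whole catch with its stop is screwed on in a slot and sits anywhere up to 10 mm to either side of this (along the rim), so the true home differs by that much and has to be felt
- pawl (a joint): brass spring catch at the rim by the mark: how far its wedge is pushed outwards (m), 0 = shut. The lug lifts it 6 mm over 19 mm of rim travel, with 4 to 7 N of resistance at the post (up to 9 with rubbing of the fingers); then it drops shut behind the lug and holds it at the solid steel stop, where the force climbs quickly. Let go sooner, and the ramp pushes the turntable back
- wide_jar: the wider, lower amber jar with a screw lid, 72 mm in diameter, 70 mm high; leave it; origin under its centre
- grater: stainless steel box grater with a black handle, about 80 x 100 mm, 200 mm tall; leave it; origin under its centre
- saucer: terracotta saucer, 110 mm across, 20 mm high; leave it; origin under its centre
- scoop: white plastic scoop lying on the shelf, about 160 mm long, 55 mm wide, 35 mm high; leave it; origin underneath, near the middle of its length
- tin: plain aluminium can, 74 mm in diameter, 100 mm high; leave it; origin under its centre
- mug: white ceramic mug, 80 mm in diameter, 90 mm high; leave it; origin under its centre
- chest_drawer0_handle (a point): turned wooden knob of the half-open drawer of the small wooden chest (200 x 180 x 130 mm); leave it; grip point of the knob
Things that resemble listed ones, but are neither listed nor needed, are in the scene too. What is shaped like the jar but green or pink is not meant.

How it is judged:
On the way, in this order (a step that is already met when the one before it is completed fails the run):
1. the slim jar stands upright on the floor of the cup, let go (horizontal distance between jar and cup below 0.009 m and z of jar in the frame of cup between -0.004 and 0.004 m and angle between jar's own z axis and vertical below 0.1 rad and contact force between the fingers and jar below 0.1 N), for 0.2 s.
2. the lug has been pushed past the catch, which has shut behind it (horizontal distance between lug and mark below 0.0103 m and value of joint pawl below 0.001 m), for 0.2 s.
At the end, for the whole second after the job is handed in: The slim jar stands upright in the cup (within 9 mm of its centre, on its floor, tilted less than 0.1 rad), the lug is within 10.3 mm of the nominal mark and the catch is shut (under 1 mm) behind it, and turntable and jar are at rest (all of step 2 and horizontal distance between jar and cup below 0.009 m and z of jar in the frame of cup between -0.004 and 0.004 m and angle between jar's own z axis and vertical below 0.1 rad and angular speed of turntable below 0.1 rad/s and linear speed of jar below 0.02 m/s); the robot touches nothing.
It fails at once if the robot pushes on the turntable with more than 18 N (contact force between any of the fingers, the arm and turntable above 18 N).
It fails at once if the jar is pressed against the carousel with more than 30 N (contact force between jar and turntable above 30 N).
It fails at once if the turntable is slung round (faster than 3 rad/s) (angular speed of turntable above 3 rad/s).
It fails at once if a bystander is shifted by more than 30 mm, or the drawer (distance of any of wide_jar, grater, saucer, scoop, tin, mug, chest_drawer0_handle from where it was at the start of the episode above 0.03 m).
It also fails if it takes over 64 s, if anything falls off the work surface, if the arm or the gripper's body presses on something with over 40 N, if the wrist force passes 120 N, or if a joint passes its speed limit or range.

ROBOT

A 6-joint arm with a two-finger parallel gripper is mounted at the origin on the work surface. World frame = base frame: x ahead of the robot, y to its left, z up, the work surface at z = 0. Lengths are in m, angles in rad, forces in N, time in s.
With the tool pointing down it reaches from about 0.375 to 0.975 m from the base axis. Payload 3.8 kg.
Tool frame: the origin (TCP) lies midway between the tips of the shut fingers; the grasp point (between the pads) lies 19 mm behind it; z points along the fingers, y is the line along which they close (so a half turn about z gives the same grasp; the last joint's range is limited). The gripper opens to 85 mm and grips with 20 to 120 N. Pads are 22 mm wide; open, the fingers measure 114 mm over their backs; the gripper's body (76 mm by 85 mm) begins 54 mm behind the grasp point. The pads swing forward as they close: fully open they stand 13 mm farther back than shut.
Start: joints at [1.227, 0.264, 1.604, -0, 1.274, -0.037], TCP at [0.204, 0.643, 0.231] pointing down, gripper open.
Joint ranges: [-2.63, 2.63], [-0.94, 2.18], [0.31, 2.57], [-1.31, 4.45], [0, 2.66], [-2.55, 2.55]. Speed limits (rad/s): [2.57, 2.57, 3.14, 3.14, 3.14, 3.14].

INTERFACE

Orientations are given as a rotation vector (axis times angle).
In Python, from workcell import status, read_camera, workorder, masks_of gives the robot as it stands.
- The arm moves only by the tool drive_tool, never from a script. Its argument "rows" is a list of rows, each a list of 7 numbers: the turn, a rotation vector about the tool's x, y, z in degrees, then the shift along the tool's x, y, z in m, then the opening, from 0 (shut) to 1 (fully open). In form: [[ax, ay, az, tx, ty, tz, claw], ...]. A call has 1 to 8 rows; each row shifts and turns the commanded pose from where the row before left it, along the tool's axes as they then stand; what a row does not reach is not made up. A row lasts 1/12 s, in which the tool goes at most 41.7 mm and 7.16 degrees, less where a joint would pass 70% of its speed; a pose out of reach is approached as far as the arm can. A call is refused whole if a number of a shift passes 0.0417 or a number of a turn 7.16, either way. A call with a gripper value outside its range is refused whole. The fingers move at their own pace and stop on an object; "force" is the grip in N (left out, the last holds). Time passes only in rows, so rows that do not move let the fingers close. It gives the time, the measured TCP pose, the force, the opening and the grip force at its end, in the units of the state.
- status.read_state(): the state, without advancing time (a new reading comes with each control period).
- read_camera(name): name is "scene" or "side" or "wrist"; returns a dict with "color" (400x640x3 uint8, red, green, blue), "intrinsics" (3x3 intrinsics, pixels), "world_from_camera" (4x4, takes a point from camera to world coordinates); the wrist camera has in their place "mount" (4x4, takes a point from camera to tool coordinates, whose origin is the TCP and whose axes are the flange's). Camera axes: x right, y up, looking along -z (the intrinsics and any distortion apply to the point x, -y, -z); pixel columns grow to the right and rows downward; lengths in m; the calibration is good to about 2 mm. A picture is of the moment at which its call begins: read the wrist's pose just before it. There is no depth.
- workorder.finish_job(): hands the job in; it is judged then, once.
Trained networks look in a picture, given as the dict that the camera call returned (one of the last four; its "shot" number tells which), for a name from the list of things; names that differ only in an ending like _2 or _b are one class to them, and where a whole thing is asked for, a point or a joint stands for the part that bears it (a point fixed in the world has none). Each returns a list of dicts, best first, with "score" (0 to 1); they miss things now and then, are a little off and sometimes report something else, mostly with a low value. They report only what shows in the picture. A call takes as long as a camera call. They do not tell look-alikes from the thing itself.
- masks_of(picture, name): "mask" (400x640 bool, what is visible of it) and "bbox" ([left, top, right, bottom] in pixels, round what is visible of it).
The state is a dict: "time": time; "q": joint angles; "joint_vel": joint speeds; "joint_torque": joint torques, N m; "tool_pos": TCP position; "tcp_rot": TCP orientation; "wrist_force": force on the tool from outside, world axes, zero at the start; "torque": the same for the moment, N m; "width": opening from 0.0 (shut) to 1.0 (fully open); "grip_force": force on a finger pad.
Only numpy, scipy, OpenCV 4.12 (cv2) and the standard library are available. Lean on these libraries where they do the work, as an engineer would, in place of code of your own. Each camera call takes 0.05 s, during which the arm holds its last target. There are 200 camera calls.

## Working session

There is one attempt and no reset: what is moved stays moved. The work goes in short steps, Python scripts to look and compute and a tool call to move; the robot and the scene stay as the last step left them, time stands still between calls to the robot, and variables do not carry over. Pictures are saved under pics/ and viewed, at most 10 in all, crops included, and the job is handed in when it is done.

Besides the shell and the picture viewer there is one more tool, called after "Request:" in YAML: its name, and indented under it one key for each argument. drive_tool: Moves the arm, as the interface text tells. Its arguments: {"type":"object","properties":{"rows":{"type":"array"},"force":{"type":"number"}},"required":["rows"]}

```bash
mkdir -p pics; ls
cat > h.py <<'E'
import numpy as np, cv2
from workcell import status, read_camera, workorder, masks_of
from scipy.spatial.transform import Rotation as R
def ray(p,uv,T=None):
    T=p["world_from_camera"] if T is None else T
    T=np.array(T);d=np.linalg.inv(np.array(p["intrinsics"]))@[uv[0],uv[1],1.]
    d=T[:3,:3]@[d[0],-d[1],-d[2]]
    return T[:3,3],d/np.linalg.norm(d)
def onz(p,uv,z,T=None):
    o,d=ray(p,uv,T);return o+d*(z-o[2])/d[2]
def proj(p,P,T=None):
    T=np.array(p["world_from_camera"] if T is None else T)
    c=np.linalg.inv(T)@np.append(P,1);K=np.array(p["intrinsics"])
    v=K@[c[0],-c[1],-c[2]];return v[:2]/v[2]
def wristT(p,s):
    T=np.eye(4);T[:3,:3]=R.from_rotvec(s["tcp_rot"]).as_matrix();T[:3,3]=s["tool_pos"]
    return T@np.array(p["mount"])
def save(p,n): cv2.imwrite("pics/"+n,p["color"][:,:,::-1])
def tri(o1,d1,o2,d2):
    A=np.stack([d1,-d2],1);t=np.linalg.lstsq(A,o2-o1,rcond=None)[0]
    a,b=o1+t[0]*d1,o2+t[1]*d2;return (a+b)/2,np.linalg.norm(a-b)
E
python3 - <<'E'
from h import *
s=status.read_state();print(s)
for n in("scene","side"):
    p=read_camera(n);save(p,n+"0.png");print(n,{k:v for k,v in p.items() if k!="color"})
    for t in ("jar","turntable","post","cup","lug","pawl","foot","mark"):
        for m in masks_of(p,t)[:4]:print(t,round(m["score"],2),np.round(m["bbox"]),m["mask"].sum())
E
```

```text
pics
{'time': 0.0, 'q': array([ 1.22708054e+00,  2.64786135e-01,  1.60536604e+00,  2.11681001e-05,
        1.27367282e+00, -3.69281921e-02]), 'joint_vel': array([ 5.36855594e-04, -9.98044541e-05,  4.04730641e-04,  8.93778122e-04,
        4.20664259e-04,  4.01172438e-04]), 'joint_torque': array([-1.15246443e-03, -5.15097606e+01, -3.67322409e+01, -8.06748153e-05,
        1.24601190e-02,  2.49008178e-05]), 'tool_pos': array([0.20361963, 0.64280285, 0.22994408]), 'tcp_rot': array([-0.47995502, -3.10426444,  0.00343674]), 'wrist_force': array([ 0.51515759, -0.02627476,  0.34635885]), 'torque': array([0.02425514, 0.01528018, 0.02734866]), 'grip_force': 0.0, 'width': 0.9988568415651229}
scene {'intrinsics': array([[410.96742926,   0.        , 313.28569053],
       [  0.        , 410.96742926, 196.79581991],
       [  0.        ,   0.        ,   1.        ]]), 'world_from_camera': array([[-0.86998127, -0.35919486,  0.33780414,  0.9993851 ],
       [ 0.49281161, -0.61059937,  0.61992349,  0.78752025],
       [-0.01641033,  0.70579563,  0.70822541,  1.02416748],
       [ 0.        ,  0.       
[... 776 characters left out ...]
   ,   1.        ]]), 'world_from_camera': array([[ 0.82251869,  0.31185821, -0.47561272,  0.02765007],
       [-0.56872184,  0.44468238, -0.69196318, -0.73628213],
       [-0.0042978 ,  0.83964399,  0.54312015,  0.68057696],
       [ 0.        ,  0.        ,  0.        ,  1.        ]]), 'shot': 2}
jar 0.81 [276. 273. 300. 316.] 874
jar 0.77 [326. 224. 348. 264.] 635
jar 0.7 [308. 255. 331. 296.] 831
jar 0.56 [265. 245. 287. 282.] 607
turntable 0.74 [269. 180. 349. 228.] 3274
post 0.96 [267. 178. 348. 228.] 3235
cup 0.81 [267. 178. 349. 228.] 3271
cup 0.43 [267. 174. 348. 229.] 3385
pawl 0.36 [267. 180. 352. 228.] 3272
foot 0.93 [265. 170. 347. 227.] 3419
mark 0.76 [268. 174. 351. 227.] 3402
```

Run:
```python
import cv2,numpy as np
a=cv2.imread("pics/scene0.png")[90:320,200:460];b=cv2.imread("pics/side0.png")[150:340,230:400]
cv2.imwrite("pics/sc.png",cv2.resize(a,None,fx=2.6,fy=2.6,interpolation=3));cv2.imwrite("pics/sd.png",cv2.resize(b,None,fx=3,fy=3,interpolation=3))
```

```text
(no output)
```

View pics/sc.png

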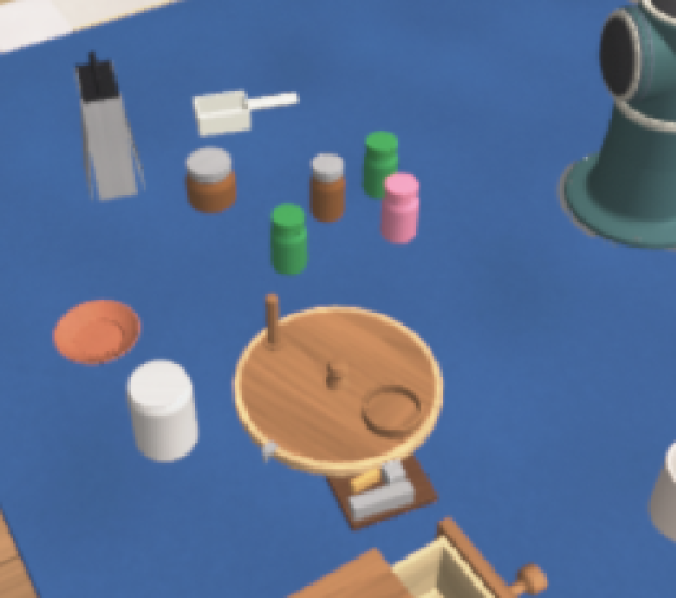

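View pics/sd.png

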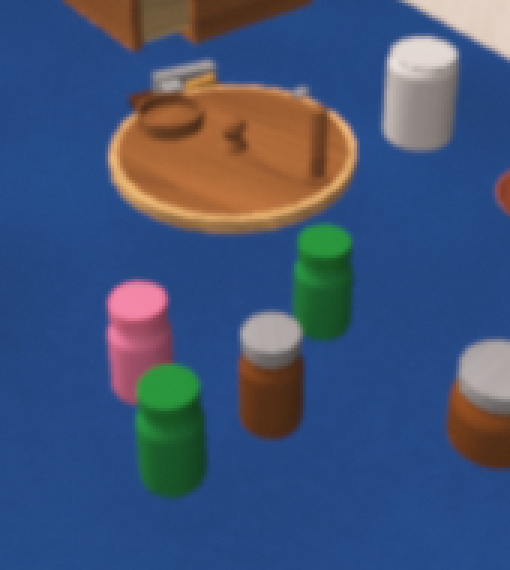

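The crops show the candidates. Scene view: slim amber jar with steel lid at (326,162), wide amber jar (281,159), green jars (311,182) and (346,154), pink jar (354,170). I choose the slim amber one at (326,162), which is (320,275) in the side view. In the scene view the carousel is at about (330,238), the cup at (350,248), the post at (304,213), the lug at (303,263) and the catch at (347,277).

```bash
cat >> h.py <<'E'
from scipy.optimize import minimize
def cyl(x,y,r,z0,z1):
    a=np.linspace(0,2*np.pi,60,endpoint=False)
    return np.array([[x+r*np.cos(t),y+r*np.sin(t),z] for z in(z0,z1) for t in a])
def sil(p,P,T=None):
    m=np.zeros((400*4,640*4),np.uint8)
    q=np.array([proj(p,v,T) for v in P])*4+1.5
    cv2.fillConvexPoly(m,cv2.convexHull(np.int32(np.round(q))),1);return m
def fitcyl(views,r,z0,z1,x0):
    M=[(p,np.kron(m.astype(np.uint8),np.ones((4,4),np.uint8)),T) for p,m,T in views]
    def c(x):
        t=0
        for p,m,T in M:
            s=sil(p,cyl(x[0],x[1],r,z0,z1),T);t-=(s&m).sum()/max(1,(s|m).sum())
        return t
    o=minimize(c,x0,method="Nelder-Mead",options=dict(initial_simplex=[x0,np.add(x0,[.02,0]),np.add(x0,[0,.02])],xatol=1e-4,fatol=1e-4))
    return o.x,-o.fun/len(M)
def at(p,name,uv):
    for m in masks_of(p,name):
        b=m["bbox"]
        if b[0]-2<=uv[0]<=b[2]+2 and b[1]-2<=uv[1]<=b[3]+2: return m
E
python3 - <<'E'
from h import *
a=read_camera("scene");b=read_camera("side")
ja,jb=at(a,"jar",(326,162)),at(b,"jar",(320,275));ta,tb=at(a,"turntable",(330,240)),at(b,"turntable",(308,205))
print(onz(a,(326.2,152.7),.09),onz(b,(320.7,259.3),.09))
for v in([(a,ja["mask"],None)],[(b,jb["mask"],None)],[(a,ja["mask"],None),(b,jb["mask"],None)]):
    print("jar",fitcyl(v,.025,0,.09,onz(a,(326.2,152.7),.09)[:2]))
x0=onz(a,(330,238),.032)[:2]
for v in([(a,ta["mask"],None)],[(b,tb["mask"],None)],[(a,ta["mask"],None),(b,tb["mask"],None)]):
    print("tt",fitcyl(v,.125,.014,.032,x0))
A=lambda x,y:(200+x/2.6,90+y/2.6)
B=lambda x,y:(230+x/3,150+y/3)
for n,u,v,z in(("cuprim",A(391,408),B(170,116),.05),("posttop",A(272,298),B(319,112),.112),("lug",A(269,451),B(302,92),.035),("pivot",A(334,375),B(236,135),.04)):
    print(n,onz(a,u,z),onz(b,v,z),tri(*ray(a,u),*ray(b,v)))
print("catch",onz(a,A(372,478),.03),onz(b,B(200,80),.03))
E
```

```text
[ 0.4036484  -0.20116482  0.09      ] [ 0.40606062 -0.20283525  0.09      ]
jar (array([ 0.40343362, -0.20677832]), np.float64(0.8533449174630756))
jar (array([ 0.40399775, -0.20514996]), np.float64(0.8516115815350997))
jar (array([ 0.40528844, -0.20320022]), np.float64(0.8510362309937989))
tt (array([0.56613544, 0.09277771]), np.float64(0.9475641826608744))
tt (array([0.56857178, 0.09800632]), np.float64(0.9462550028587764))
tt (array([0.56824747, 0.09646266]), np.float64(0.9428009964021553))
cuprim [0.54335886 0.17427448 0.05      ] [0.53006291 0.15315155 0.05      ] (array([0.53841624, 0.16776851, 0.03960005]), np.float64(0.0001688474679514651))
posttop [0.60405135 0.00510847 0.112     ] [ 0.59709927 -0.00743825  0.112     ] (array([ 6.02105839e-01, -6.00114879e-05,  1.06433865e-01]), np.float64(0.0012061722351917276))
lug [0.68814906 0.14679438 0.035     ] [0.68408685 0.1346256  0.035     ] (array([0.68784344, 0.14237898, 0.02977641]), np.float64(0.003355326893490193))
pivot [0.57012287 0.09233939 0.04      ] [0.5738172  0.09766462 0.04      ] (array([0.57140386, 0.09419226, 0.04271385]), np.float64(0.00023297962878141064))
catch [0.60546302 0.23274017 0.03      ] [0.61228223 0.22718782 0.03      ]
```

Run:
```python
from h import *
a=read_camera("scene");b=read_camera("side")
for n,c in (("pink",(354,170)),("greenL",(311,182)),("greenR",(346,154))):
    m=at(a,"jar",c); print(n, m and fitcyl([(a,m["mask"],None)],.025,0,.09,onz(a,c,.045)[:2]))
m=at(a,"wide_jar",(281,159));print("wide",fitcyl([(a,m["mask"],None)],.036,0,.07,onz(a,(281,159),.035)[:2]))
s=status.read_state();M=R.from_rotvec(s["tcp_rot"]).as_matrix();print(M.round(4))
J=np.array([.405,-.203,.2]);print("via",M.T@(np.array([.42,.2,.25])-s["tool_pos"]),"then",M.T@(J-[.42,.2,.2]))
```

```text
pink None
greenL (array([ 0.50061117, -0.14393891]), np.float64(0.7967767929089444))
greenR (array([ 0.31232375, -0.20982411]), np.float64(0.8093182227019248))
wide (array([ 0.53578969, -0.31427065]), np.float64(0.7724574594380689))
[[-9.533e-01  3.020e-01 -0.000e+00]
 [ 3.020e-01  9.533e-01 -1.000e-04]
 [ 0.000e+00 -1.000e-04 -1.000e+00]]
via [-0.33998705 -0.3574508  -0.01872034] then [-1.07424212e-01 -3.88708166e-01  2.32835569e-05]
```

Request:
drive_tool:
  rows:
    - [0,0,0,-0.028,-0.03,-0.002,1]
    - [0,0,0,-0.028,-0.03,-0.002,1]
    - [0,0,0,-0.028,-0.03,-0.002,1]
    - [0,0,0,-0.028,-0.03,-0.002,1]
    - [0,0,0,-0.028,-0.03,-0.002,1]
    - [0,0,0,-0.028,-0.03,-0.002,1]
    - [0,0,0,-0.028,-0.03,-0.002,1]
    - [0,0,0,-0.028,-0.03,-0.002,1]

```text
time: 2.17
tool_pos: [0.3453, 0.3453, 0.2476]
tcp_rot: [0.479, 3.104, 0.001]
wrist_force: [0.8, 0.2, -0.1]
width: 0.997
grip_force: 0.0
```

Request:
drive_tool:
  rows:
    - [0,0,0,-0.028,-0.03,0,1]
    - [0,0,0,-0.028,-0.03,0,1]
    - [0,0,0,-0.028,-0.03,0,1]
    - [0,0,0,-0.028,-0.03,0,1]
    - [0,0,0,-0.01,-0.039,0,1]
    - [0,0,0,-0.01,-0.039,0,1]
    - [0,0,0,-0.01,-0.039,0,1]
    - [0,0,0,-0.01,-0.039,0,1]

```text
time: 2.83
tool_pos: [0.4061, 0.0363, 0.2476]
tcp_rot: [0.479, 3.104, 0.0]
wrist_force: [1.0, 0.1, -0.1]
width: 1.004
grip_force: 0.0
```

Request:
drive_tool:
  rows:
    - [0,0,0,-0.01,-0.039,0,1]
    - [0,0,0,-0.01,-0.039,0,1]
    - [0,0,0,-0.01,-0.039,0,1]
    - [0,0,0,-0.01,-0.035,0,1]
    - [0,0,0,-0.01,-0.03,0,1]
    - [0,0,0,0,0,0,1]
    - [0,0,0,0,0,0,1]

```text
time: 3.42
tool_pos: [0.3989, -0.152, 0.2474]
tcp_rot: [0.486, 3.104, 0.0]
wrist_force: [-0.0, -0.2, -0.1]
width: 0.999
grip_force: 0.0
```

```bash
cat > w.py <<'E'
from h import *
import sys
s=status.read_state();print(s["time"],s["tool_pos"],s["tcp_rot"],s["width"])
p=read_camera("wrist");T=wristT(p,s);save(p,sys.argv[1]);print(T.round(3))
J=np.array([.405,-.203,.09]);print("jar px",proj(p,J,T))
for m in masks_of(p,"jar"):
    b=m["bbox"];print(m["score"],np.round(b),fitcyl([(p,m["mask"],T)],.025,0,.09,onz(p,((b[0]+b[2])/2,(b[1]+b[3])/2),.06,T)[:2]))
E
python3 w.py w1.png
```

```text
3.4167 [ 0.39891298 -0.15199516  0.2474017 ] [4.86442359e-01 3.10365680e+00 3.70189202e-04] 0.9993457991474435
[[ 0.304 -0.902 -0.308  0.32 ]
 [ 0.953  0.288  0.098 -0.127]
 [ 0.001 -0.323  0.946  0.39 ]
 [ 0.     0.     0.     1.   ]]
jar px [278.44121718 199.27542185]
0.85 [260. 170. 304. 217.] (array([ 0.40303334, -0.20206197]), np.float64(0.8713547434477668))
0.81 [222. 102. 284. 146.] (array([ 0.31492931, -0.20516898]), np.float64(0.8756303442227582))
0.68 [312.  96. 353. 140.] (array([ 0.34204368, -0.11768435]), np.float64(0.8228725193407332))
0.67 [336. 212. 374. 272.] (array([ 0.50208635, -0.13776769]), np.float64(0.8950894851255174))
0.37 [429. 139. 617. 311.] (array([0.49692905, 0.13312961]), np.float64(0.16145298958719903))
```

View pics/w1.png

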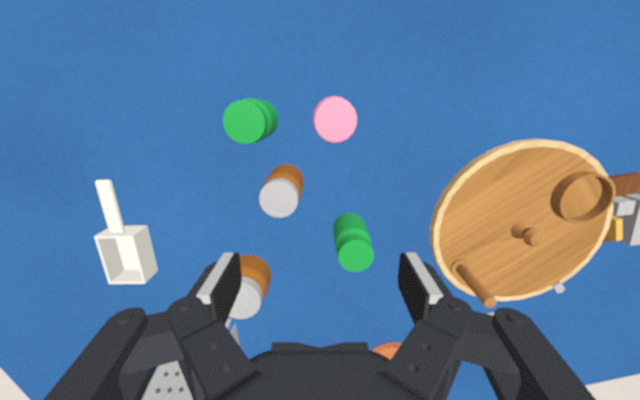

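The slim amber jar is at about (280,190) in the wrist picture, clear of green (352,240) and (250,120) and pink (335,120). The three fits agree on (0.404, -0.2025).

Request:
drive_tool:
  rows:
    - [0,0,0,-0.01,-0.0235,0,1]
    - [0,0,0,-0.01,-0.0235,0,1]
    - [0,0,0,0,0,0.035,1]
    - [0,0,0,0,0,0.035,1]
    - [0,0,0,0,0,0.03,1]
    - [0,0,0,0,0,0,1]
    - [0,0,0,0,0,0,1]

```text
time: 4.1
tool_pos: [0.4028, -0.1993, 0.1459]
tcp_rot: [-0.476, -3.101, -0.003]
wrist_force: [0.4, 0.8, -0.3]
width: 1.001
grip_force: 0.0
```

```bash
python3 w.py w2.png
```

```text
4.1 [ 0.40284672 -0.19925967  0.14588198] [-4.75793641e-01 -3.10093881e+00 -2.91452725e-03] 1.0008617337374317
[[ 0.298 -0.905 -0.304  0.325]
 [ 0.955  0.283  0.094 -0.175]
 [ 0.001 -0.318  0.948  0.289]
 [ 0.     0.     0.     1.   ]]
jar px [315.23453281 220.14390462]
0.92 [356.  65. 438. 133.] (array([ 0.3417247, -0.1189085]), np.float64(0.8825234462024938))
0.74 [374. 230. 427. 321.] (array([ 0.49969454, -0.13994191]), np.float64(0.38272816486751715))
0.66 [287. 172. 342. 248.] (array([ 0.4023719 , -0.20263274]), np.float64(0.8663375360777761))
0.59 [235.  71. 310. 139.] (array([ 0.31673053, -0.20696285]), np.float64(0.8383271426606136))
```

View pics/w2.png

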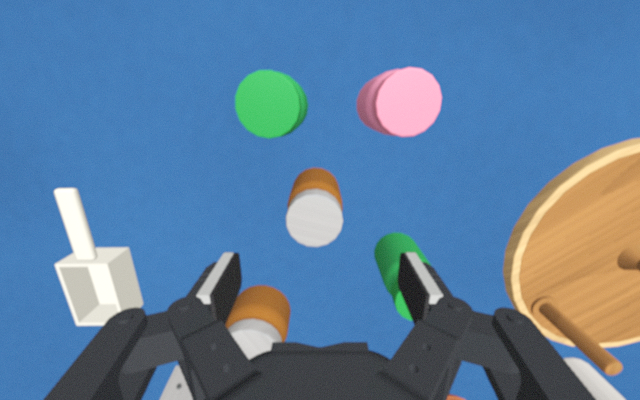

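The jar lid is at (315,220), midway between the fingers. Correct by -3 mm in tool y, then go down and grip.

Request:
drive_tool:
  rows:
    - [0,0,0,-0.001,-0.003,0.03,1]
    - [0,0,0,0,0,0.03,1]
    - [0,0,0,0,0,0.03,1]
    - [0,0,0,0,0,0.024,1]
    - [0,0,0,0,0,0,1]
    - [0,0,0,0,0,0,0.5]
    - [0,0,0,0,0,0,0.3]
    - [0,0,0,0,0,0,0.3]
  force: 30

```text
time: 4.87
tool_pos: [0.4067, -0.2059, 0.0362]
tcp_rot: [0.479, 3.1, -0.003]
wrist_force: [0.6, 2.2, 3.7]
width: 0.609
grip_force: 2.5
```

Request:
drive_tool:
  rows:
    - [0,0,0,0,0,0,0.3]
    - [0,0,0,0,0,0,0.3]
    - [0,0,0,0,0,0,0.3]
    - [0,0,0,0,0,0,0.3]

```text
time: 5.2
tool_pos: [0.4067, -0.2059, 0.0364]
tcp_rot: [0.479, 3.099, -0.003]
wrist_force: [-0.8, 1.5, 5.8]
width: 0.565
grip_force: 30.6
```

Request:
drive_tool:
  rows:
    - [0,0,0,0,0,-0.015,0.3]
    - [0,0,0,0,0,-0.035,0.3]
    - [0,0,0,0,0,-0.035,0.3]
    - [0,0,0,0,0,-0.035,0.3]
    - [0,0,0,0,0,-0.01,0.3]

```text
time: 5.62
tool_pos: [0.4079, -0.2068, 0.171]
tcp_rot: [0.478, 3.093, -0.007]
wrist_force: [0.7, -0.1, -1.1]
width: 0.569
grip_force: 32.2
```

Request:
drive_tool:
  rows:
    - [0,0,0,0,0.015,0,0.3]
    - [0,0,0,-0.002,0.035,0,0.3]
    - [0,0,0,-0.003,0.04,0,0.3]
    - [0,0,0,-0.003,0.04,0,0.3]
    - [0,0,0,-0.003,0.04,0,0.3]
    - [0,0,0,-0.003,0.04,0,0.3]
    - [0,0,0,-0.003,0.04,0,0.3]
    - [0,0,0,-0.002,0.03,0,0.3]

```text
time: 6.28
tool_pos: [0.5077, 0.0596, 0.1641]
tcp_rot: [0.478, 3.103, 0.002]
wrist_force: [-0.7, -0.1, -0.8]
width: 0.569
grip_force: 32.2
```

Request:
drive_tool:
  rows:
    - [0,0,0,0,0.015,0,0.3]
    - [0,0,0,0,0,0,0.3]
    - [0,0,0,0,0,0,0.3]

```text
time: 6.53
tool_pos: [0.5113, 0.0716, 0.1635]
tcp_rot: [0.476, 3.105, -0.001]
wrist_force: [-0.1, -0.9, -1.7]
width: 0.57
grip_force: 32.2
```

```bash
python3 w.py w3.png
```

```text
6.5333 [0.51128274 0.0715872  0.1634995 ] [ 4.76366871e-01  3.10507993e+00 -5.93764785e-04] 0.5704188397485023
[[ 0.298 -0.903 -0.308  0.433]
 [ 0.955  0.282  0.096  0.096]
 [-0.    -0.323  0.946  0.306]
 [ 0.     0.     0.     1.   ]]
jar px [-41.49770687 185.49256246]
0.92 [ 71. 204. 174. 287.] (array([ 0.50467465, -0.13633156]), np.float64(0.9010543000552367))
0.81 [266. 195. 374. 347.] (array([0.60527771, 0.06057926]), np.float64(0.28947470215070403))
0.62 [  0.  37. 116. 104.] (array([ 0.34098845, -0.11906333]), np.float64(0.9466851686172835))
0.56 [  0. 102.  18. 107.] (array([ 0.3198008 , -0.23966546]), np.float64(0.21191135734072022))
```

View pics/w3.png

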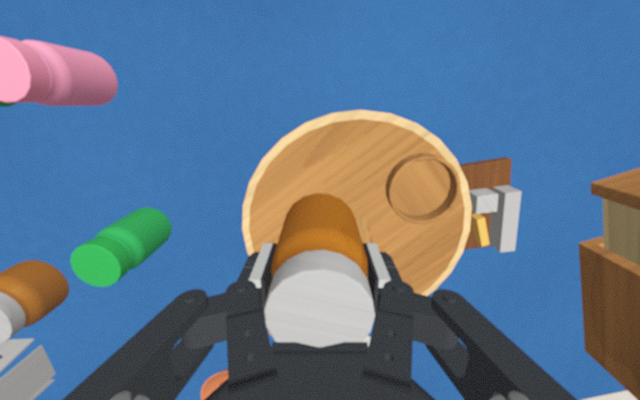

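The jar is held at (320,270), with the bottom far edge of its outline at row 195. The cup is at (421,186), spanning columns 386–457 and rows 153–222. The catch is at (490,215).

```bash
cat > c.py <<'E'
from h import *
import sys
from scipy.optimize import least_squares
s=status.read_state();p=read_camera("wrist");T=wristT(p,s)
Mt=R.from_rotvec(s["tcp_rot"]).as_matrix()
a=np.linspace(0,2*np.pi,90)
def circ(x,y,r,z): return np.array([proj(p,[x+r*np.cos(t),y+r*np.sin(t),z],T) for t in a])
# disc axis from light rim contour
m=at(p,"turntable",(330,130))
out=p["color"][:,:,::-1].copy()
if m:
    c=max(cv2.findContours(m["mask"].astype(np.uint8),0,1)[0],key=len)[:,0,:]
    P=np.array([onz(p,u,.032,T)[:2] for u in c])
    f=least_squares(lambda q:np.hypot(*(P-q).T)-.125,P.mean(0),loss="soft_l1",f_scale=.001)
    d=np.hypot(*(P-f.x).T)-.125;print("axis",f.x,"inliers",(abs(d)<.002).mean())
    cv2.polylines(out,[np.int32(circ(*f.x,.125,.032))],1,(255,0,0))
E=np.array([386,153,457,222.])
def ex(q):
    c=circ(*q,.035,.05);return np.r_[c.min(0),c.max(0)]-E
g=least_squares(ex,onz(p,(421,186),.05,T)[:2]);print("cup",g.x,g.fun)
cv2.polylines(out,[np.int32(circ(*g.x,.035,.05))],1,(0,255,0))
for r,z,col in((.025,-.0364,(0,255,255)),(.021,.0536,(255,0,255))):
  for dx in (0,.005):
    q=np.array([proj(p,s["tool_pos"]+Mt@[dx+r*np.cos(t),r*np.sin(t),-z],T) for t in a]);print("jar dx",dx,z,q.min(0).round(1),q.max(0).round(1))
    if dx:cv2.polylines(out,[np.int32(q)],1,col)
cv2.imwrite("pics/c3.png",cv2.resize(out[90:360,230:530],None,fx=2.2,fy=2.2,interpolation=3))
E
python3 c.py
```

```text
cup [0.53633752 0.16598069] [-0.90987608 -0.07665402  0.89990669  0.17832425]
jar dx 0 -0.0364 [283.8 193.1] [354.3 257.5]
jar dx 0.005 -0.0364 [283.6 186.1] [354.6 251.5]
jar dx 0 0.0536 [266.6 276.3] [371.3 360.5]
jar dx 0.005 0.0536 [265.8 264.8] [372.1 351.5]
```

View pics/c3.png

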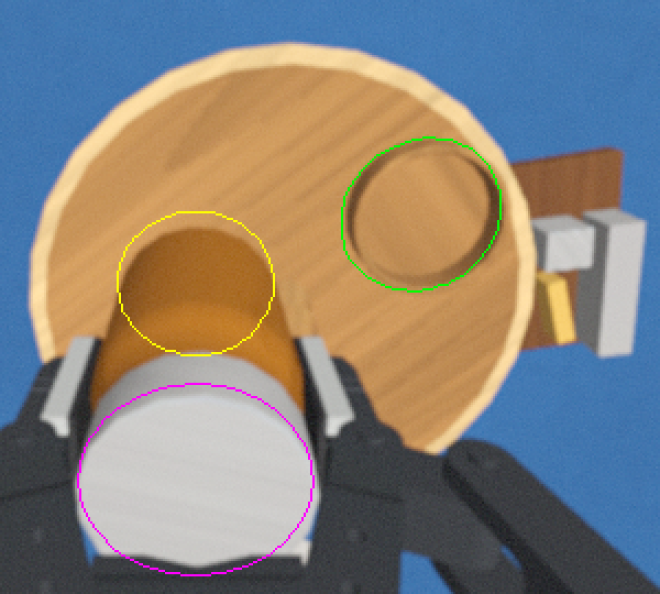

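Overlay: the green circle lies on the cup rim, and the jar's bottom edge sits near dx≈0–2 mm. Move over the cup with the bottom above its wall, then check from outside.

Request:
drive_tool:
  rows:
    - [0,0,0,0,0.02,0,0.3]
    - [0,0,0,0,0.03,0,0.3]
    - [0,0,0,0.001,0.03,0,0.3]
    - [0,0,0,0.001,0.0185,0,0.3]
    - [0,0,0,0,0,0.03,0.3]
    - [0,0,0,0,0,0.03,0.3]
    - [0,0,0,0,0,0,0.3]
    - [0,0,0,0,0,0,0.3]

```text
time: 7.4
tool_pos: [0.5369, 0.1639, 0.1014]
tcp_rot: [-0.481, -3.099, 0.004]
wrist_force: [0.7, -0.3, -0.9]
width: 0.566
grip_force: 32.2
```

Run:
```python
from h import *
s=status.read_state();print(s["tool_pos"],s["wrist_force"])
a=read_camera("scene");b=read_camera("side")
o=[]
for p,c in((a,(300,225,400,295)),(b,(250,140,350,230))):
    im=p["color"][:,:,::-1].copy();f=5
    im=im[c[1]:c[3],c[0]:c[2]];im=cv2.resize(im,None,fx=f,fy=f,interpolation=3)
    t=np.linspace(0,6.283,60)
    dr=lambda P,col:cv2.polylines(im,[np.int32([(proj(p,v)-[c[0],c[1]]+.5)*f for v in P])],0,col)
    C=np.array([.537,.167])
    dr([[C[0]+.035*np.cos(u),C[1]+.035*np.sin(u),.05] for u in t],(0,255,0))
    M=R.from_rotvec(s["tcp_rot"]).as_matrix();J=s["tool_pos"]+M@[.002,0,.0364]
    dr([J+[.025*np.cos(u),.025*np.sin(u),0] for u in t],(0,255,255))
    dr([J+[.021*np.cos(u),.021*np.sin(u),.09] for u in t],(255,0,255))
    if p is a: im=cv2.copyMakeBorder(im,0,100,0,0,0)
    o.append(im[:450,:400] if p is b else im[:450,:400])
cv2.imwrite("pics/ov.png",np.hstack(o))
```

```text
[0.53694141 0.16391439 0.1013764 ] [ 0.70649809 -0.27002583 -0.88011254]
```

View pics/ov.png

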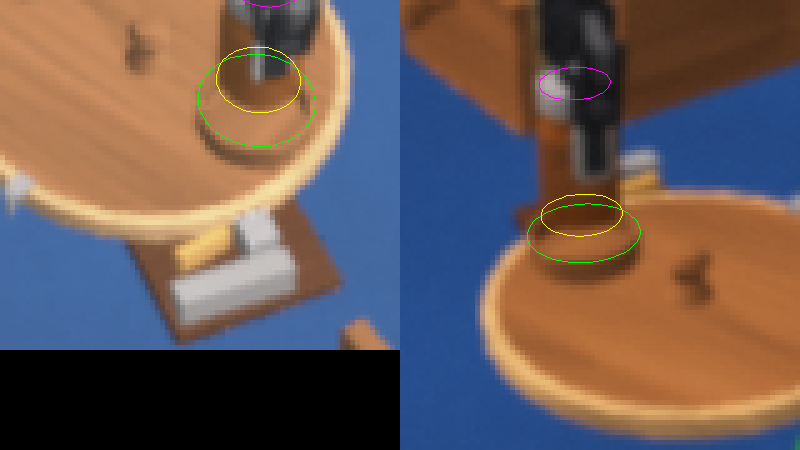

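The cup ring matches in both views: the rim and its 18 mm wall line up. The jar bottom is about 3 mm short in tool y. Correct that and lower slowly, watching the force.

Request:
drive_tool:
  rows:
    - [0,0,0,-0.001,0.003,0,0.3]
    - [0,0,0,0,0,0.008,0.3]
    - [0,0,0,0,0,0.008,0.3]
    - [0,0,0,0,0,0.005,0.3]
    - [0,0,0,0,0,0.003,0.3]
    - [0,0,0,0,0,0,0.3]
    - [0,0,0,0,0,0,0.3]

```text
time: 8.08
tool_pos: [0.5406, 0.1679, 0.0787]
tcp_rot: [-0.48, -3.104, 0.001]
wrist_force: [0.2, -0.5, -1.7]
width: 0.57
grip_force: 32.2
```

Request:
drive_tool:
  rows:
    - [0,0,0,0,0,0.001,0.3]
    - [0,0,0,0,0,0.001,0.3]
    - [0,0,0,0,0,0,0.3]

```text
time: 8.33
tool_pos: [0.5411, 0.168, 0.0773]
tcp_rot: [0.48, 3.105, 0.0]
wrist_force: [-0.0, 0.9, -2.2]
width: 0.57
grip_force: 32.2
```

Request:
drive_tool:
  rows:
    - [0,0,0,0.001,-0.002,0.001,0.3]
    - [0,0,0,0,0,0.001,0.3]
    - [0,0,0,0,0,0.001,0.3]
    - [0,0,0,0,0,0.001,0.3]
    - [0,0,0,0,0,0,0.3]

```text
time: 8.75
tool_pos: [0.5392, 0.1663, 0.073]
tcp_rot: [-0.48, -3.104, 0.0]
wrist_force: [-0.2, -0.4, -1.6]
width: 0.569
grip_force: 32.2
```

Request:
drive_tool:
  rows:
    - [0,0,0,0,0,0.001,0.3]
    - [0,0,0,0,0,0,0.3]
    - [0,0,0,0,0,0,0.3]

```text
time: 9.0
tool_pos: [0.5394, 0.1663, 0.0722]
tcp_rot: [-0.48, -3.105, 0.0]
wrist_force: [-0.3, -0.9, -0.3]
width: 0.567
grip_force: 32.2
```

Request:
drive_tool:
  rows:
    - [0,0,0,0,0,0.001,0.3]
    - [0,0,0,0,0,0,0.3]

```text
time: 9.17
tool_pos: [0.5397, 0.1664, 0.0715]
tcp_rot: [0.48, 3.104, 0.0]
wrist_force: [-0.3, 0.7, -1.7]
width: 0.572
grip_force: 32.3
```

Request:
drive_tool:
  rows:
    - [0,0,0,0,0,0.001,0.3]
    - [0,0,0,0,0,0,0.3]

```text
time: 9.33
tool_pos: [0.5405, 0.1667, 0.0714]
tcp_rot: [0.48, 3.103, 0.002]
wrist_force: [-0.5, 1.3, 4.0]
width: 0.569
grip_force: 32.7
```

Request:
drive_tool:
  rows:
    - [0,0,0,0,0,0.001,0.3]
    - [0,0,0,0,0,0,0.3]

```text
time: 9.5
tool_pos: [0.5412, 0.167, 0.0714]
tcp_rot: [0.48, 3.101, 0.003]
wrist_force: [-1.2, 1.1, 8.1]
width: 0.566
grip_force: 33.1
```

The jar reached the floor exactly where predicted (TCP z 0.0714). Let go and rise.

Request:
drive_tool:
  rows:
    - [0,0,0,0,0,-0.001,0.65]
    - [0,0,0,0,0,0,0.75]
    - [0,0,0,0,0,0,0.9]
    - [0,0,0,0,0,0,1]
    - [0,0,0,0,0,0,1]
    - [0,0,0,0,0,0,1]
    - [0,0,0,0,0,-0.015,1]
    - [0,0,0,0,0,-0.03,1]

```text
time: 10.17
tool_pos: [0.5356, 0.1653, 0.1111]
tcp_rot: [-0.479, -3.096, 0.006]
wrist_force: [-0.4, 0.4, -0.4]
width: 0.999
grip_force: 0.0
```

Request:
drive_tool:
  rows:
    - [0,0,0,0,0,-0.035,1]
    - [0,0,0,0,0,-0.04,1]
    - [0,0,0,0,0,-0.04,1]
    - [0,0,0,0,-0.03,0,0]
    - [0,0,0,0,-0.04,0,0]
    - [0,0,0,0,-0.04,0,0]
    - [0,0,0,0,-0.03,0,0]
    - [0,0,0,0,0,0,0]

```text
time: 10.83
tool_pos: [0.4953, 0.0288, 0.2302]
tcp_rot: [-0.485, -3.103, 0.004]
wrist_force: [0.0, 0.5, -0.6]
width: 0.303
grip_force: 0.0
```

Run:
```python
from h import *
s=status.read_state();p=read_camera("wrist");T=wristT(p,s);save(p,"w4.png");print(s["time"],s["tool_pos"],s["tcp_rot"])
for n in("cup","post","lug","mark"):
    for m in masks_of(p,n)[:2]:print(n,m["score"],np.round(m["bbox"]))
for m in masks_of(p,"jar")[:3]:print("jar",m["score"],np.round(m["bbox"]),fitcyl([(p,m["mask"],T)],.025,.035,.125,(.537,.167)))
for n,P in(("cup",(.537,.167,.05)),("post",(.602,0,.112)),("lug",(.69,.145,.032)),("axis",(.568,.0965,.032))):print(n,proj(p,P,T))
```

```text
10.8333 [0.4953485  0.02875208 0.2301535 ] [-0.4854529  -3.10323489  0.00417341]
cup 0.86 [290. 111. 475. 290.]
cup 0.65 [  0. 220.  18. 263.]
post 0.89 [293. 109. 476. 291.]
post 0.64 [420. 156. 497. 219.]
lug 0.93 [289. 110. 478. 290.]
jar 0.93 [  0.  59. 118. 114.] (array([0.537, 0.167]), np.float64(-0.0))
jar 0.83 [418. 157. 498. 219.] (array([0.5373066 , 0.16611842]), np.float64(0.8724891689641591))
jar 0.77 [165. 191. 229. 252.] (array([0.537, 0.167]), np.float64(-0.0))
cup [439.84731354 174.57238416]
post [323.8607322  285.88683155]
lug [437.51286301 274.6998286 ]
axis [385.06266165 208.79817648]
```

View pics/w4.png

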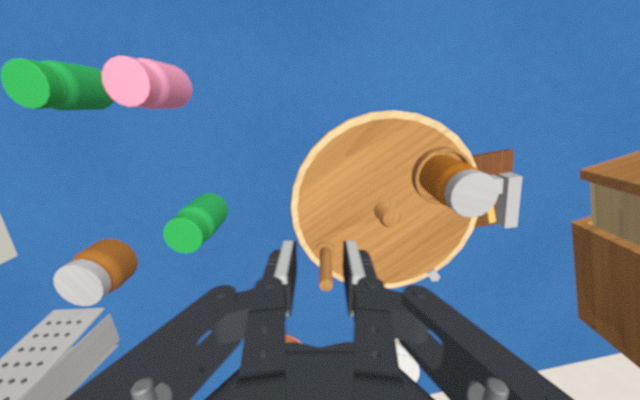

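The jar stands in the cup: lid at (472,193), fit at (0.537, 0.166). The post top is at (326,284) and matches the predicted position (0.602, 0.001). Next, work out the approach behind the post.

```bash
cat > g.py <<'E'
from h import *
s=status.read_state();print("t",s["time"],"pos",s["tool_pos"].round(4),"q",s["q"].round(3))
M=R.from_rotvec(s["tcp_rot"]).as_matrix();f=lambda v:np.degrees(np.arctan2(v[1],v[0])).round(1)
print("x ang",f(M[:,0]),"y ang",f(M[:,1]),M.round(3)[:,2])
C=np.array([.568,.0965])
for th in(-70.5,-55,-40,-25,-13):
    t=np.radians(th);tan=np.array([-np.sin(t),np.cos(t)]);P=C+.1*np.array([np.cos(t),np.sin(t)])-.019*tan
    print(th,"tcp",P.round(4),"tool delta",(M.T@np.append(P-s["tool_pos"][:2],0)).round(4))
print("approach",(M.T@(np.array([.569,-.011,.062])-s["tool_pos"])).round(4))
E
python3 g.py
```

```text
t 11.1333 pos [0.4975 0.0338 0.2302] q [ 0.018 -0.073  1.973  0.     1.241 -1.248]
x ang 162.5 y ang 72.5 [-0.  0. -1.]
-70.5 tcp [ 0.5835 -0.0041] tool delta [-0.0934 -0.0103 -0.    ]
-55 tcp [0.6098 0.0037] tool delta [-0.1162  0.005  -0.    ]
-40 tcp [0.6324 0.0177] tool delta [-0.1335  0.0252 -0.    ]
-25 tcp [0.6506 0.037 ] tool delta [-0.1451  0.0491 -0.    ]
-13 tcp [0.6612 0.0555] tool delta [-0.1496  0.0699 -0.    ]
approach [-0.0817 -0.0213  0.1682]
```

Request:
drive_tool:
  rows:
    - [0,0,7.1,0,0,0,0]
    - [0,0,7.1,0,0,0,0]
    - [0,0,7.1,0,0,0,0]
    - [0,0,7.1,0,0,0,0]
    - [0,0,7.1,0,0,0,0]
    - [0,0,7.1,0,0,0,0]
    - [0,0,7.1,0,0,0,0]
    - [0,0,7.1,0,0,0,0]

```text
time: 11.8
tool_pos: [0.4974, 0.0341, 0.2301]
tcp_rot: [-1.904, -2.498, 0.0]
wrist_force: [0.2, 0.2, 0.5]
width: -0.001
grip_force: 0.0
```

Request:
drive_tool:
  rows:
    - [0,0,7.1,0,0,0,0]
    - [0,0,7.1,0,0,0,0]
    - [0,0,7.1,0,0,0,0]
    - [0,0,7.1,0,0,0,0]
    - [0,0,7.1,0,0,0,0]
    - [0,0,7.1,0,0,0,0]
    - [0,0,7.1,0,0,0,0]
    - [0,0,7.1,0,0,0,0]

```text
time: 12.47
tool_pos: [0.4975, 0.0341, 0.2301]
tcp_rot: [-2.863, -1.292, 0.0]
wrist_force: [-0.5, 0.4, -0.4]
width: -0.002
grip_force: 0.0
```

Request:
drive_tool:
  rows:
    - [0,0,7.1,0,0,0,0]
    - [0,0,7.1,0,0,0,0]
    - [0,0,7.1,0,0,0,0]
    - [0,0,0,0,0,0,0]
    - [0,0,0,0,0,0,0]

```text
time: 12.88
tool_pos: [0.4974, 0.0338, 0.2301]
tcp_rot: [-3.049, -0.755, 0.001]
wrist_force: [0.1, -0.7, -0.3]
width: 0.002
grip_force: 0.0
```

```bash
python3 g.py
```

```text
t 12.8833 pos [0.4974 0.0338 0.2301] q [ 0.018 -0.073  1.973  0.     1.241  1.103]
x ang 27.8 y ang -62.2 [-0.  0. -1.]
-70.5 tcp [ 0.5835 -0.0041] tool delta [ 0.0585  0.0737 -0.    ]
-55 tcp [0.6098 0.0037] tool delta [ 0.0854  0.0791 -0.    ]
-40 tcp [0.6324 0.0177] tool delta [ 0.1119  0.0772 -0.    ]
-25 tcp [0.6506 0.037 ] tool delta [ 1.371e-01  6.860e-02 -1.000e-04]
-13 tcp [0.6612 0.0555] tool delta [ 1.55e-01  5.72e-02 -1.00e-04]
approach [0.0425 0.0731 0.1681]
```

Request:
drive_tool:
  rows:
    - [0,0,0,0.013,0.0245,0,0]
    - [0,0,0,0.013,0.0245,0,0]
    - [0,0,0,0.013,0.0245,0,0]
    - [0,0,0,0,0,0.04,0]
    - [0,0,0,0,0,0.04,0]
    - [0,0,0,0,0,0.04,0]
    - [0,0,0,0,0,0.035,0]
    - [0,0,0,0,0,0.013,0]

```text
time: 13.55
tool_pos: [0.5612, -0.0136, 0.0563]
tcp_rot: [-3.047, -0.752, 0.015]
wrist_force: [-0.3, 0.1, -0.0]
width: 0.003
grip_force: 0.0
```

Request:
drive_tool:
  rows:
    - [0,0,0,0.003,0,0,0]
    - [0,0,0,0.003,0,0,0]
    - [0,0,0,0.002,0,0,0]
    - [0,0,0,0.002,0,0,0]
    - [0,0,0,0.002,0,0,0]
    - [0,0,0,0.002,0,0,0]
    - [0,0,0,0.002,0,0,0]

```text
time: 14.13
tool_pos: [0.5809, -0.0068, 0.0636]
tcp_rot: [3.051, 0.748, 0.003]
wrist_force: [0.5, 0.2, 0.6]
width: 0.004
grip_force: 0.0
```

```bash
python3 g.py
python3 - <<'E'
from h import *
p=read_camera("scene");c=p["color"][190:300,270:400,::-1];cv2.imwrite("pics/s5.png",cv2.resize(c,None,fx=5,fy=5,interpolation=3))
E
```

```text
t 14.1333 pos [ 0.5809 -0.0068  0.0636] q [-0.055  0.246  1.96   0.     0.933  1.036]
x ang 27.5 y ang -62.5 [ 0.002 -0.    -1.   ]
-70.5 tcp [ 0.5835 -0.0041] tool delta [ 0.0035 -0.0012  0.    ]
-55 tcp [0.6098 0.0037] tool delta [0.0304 0.0041 0.0001]
-40 tcp [0.6324 0.0177] tool delta [0.0569 0.0021 0.0001]
-25 tcp [0.6506 0.037 ] tool delta [ 0.082  -0.0066  0.0002]
-13 tcp [0.6612 0.0555] tool delta [ 0.0999 -0.0181  0.0002]
approach [-0.0125 -0.0018  0.0016]
```

View pics/s5.png

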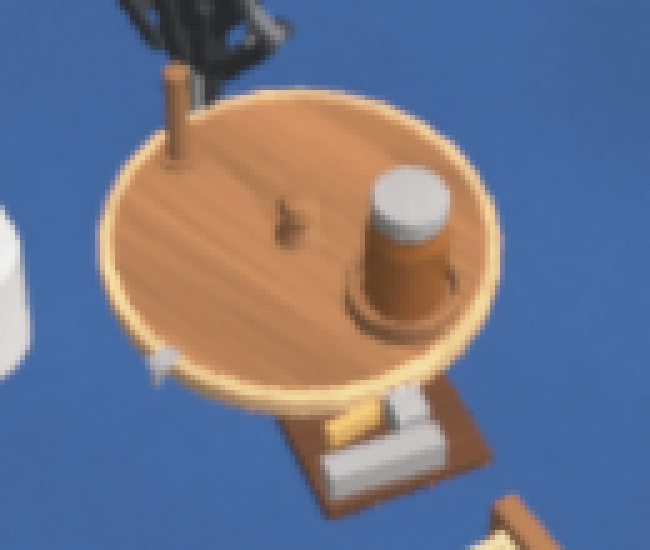

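The jar stands upright and the shut fingers are right behind the post at crop (200,90). The catch and stop are at crop (370,420). Begin the gentle push.

Request:
drive_tool:
  rows:
    - [0,0,0,0.0015,0,0,0]
    - [0,0,0,0.0015,0,0,0]
    - [0,0,0,0.0015,0,0,0]
    - [0,0,0,0.0015,0.0003,0,0]
    - [0,0,0,0.0015,0.0003,0,0]
    - [0,0,0,0.0015,0.0003,0,0]
    - [0,0,0,0.002,0.0003,0,0]
    - [0,0,0,0.0025,0.0003,0,0]

```text
time: 14.85
tool_pos: [0.5925, -0.0019, 0.0621]
tcp_rot: [-3.051, -0.747, 0.001]
wrist_force: [-0.1, 0.5, -0.4]
width: -0.003
grip_force: 0.0
```

Request:
drive_tool:
  rows:
    - [0,0,-1,0.003,0,0,0]
    - [0,0,-1.5,0.0035,0,0,0]
    - [0,0,-2,0.004,0,0,0]
    - [0,0,-2.5,0.0045,0,0,0]
    - [0,0,-2.5,0.0045,0,0,0]
    - [0,0,-2.5,0.0045,0,0,0]
    - [0,0,-2.5,0.0045,0,0,0]
    - [0,0,-2.5,0.0045,0,0,0]

```text
time: 15.52
tool_pos: [0.6202, 0.0168, 0.0623]
tcp_rot: [2.905, 1.195, 0.0]
wrist_force: [-0.3, -0.3, 0.2]
width: 0.0
grip_force: 0.0
```

```bash
cat > k.py <<'E'
from h import *
exec(open("g.py").read().split("\n",1)[1])
print("force",s["wrist_force"].round(1))
d=s["tool_pos"][:2]-C;print("tcp radius",np.hypot(*d),"post angle if contact",f(d)+np.degrees(np.arctan2(.019,.1)))
p=read_camera("scene");
K=p["color"][190:300,270:400,::-1];cv2.imwrite("pics/k.png",cv2.resize(K,None,fx=5,fy=5,interpolation=3))
for u in((345,271),(350,271),(347,270.4)):
    q=onz(p,u,.035);print("catch px",u,f(q[:2]-C),np.hypot(*(q[:2]-C)))
E
python3 k.py
```

```text
t 15.5167 pos [0.6202 0.0168 0.0623] q [-0.013  0.315  1.872 -0.     0.954  0.777]
x ang 44.7 y ang -45.3 [ 0. -0. -1.]
-70.5 tcp [ 0.5835 -0.0041] tool delta [-0.0409 -0.011  -0.    ]
-55 tcp [0.6098 0.0037] tool delta [-0.0167  0.002  -0.    ]
-40 tcp [0.6324 0.0177] tool delta [0.0092 0.008  0.    ]
-25 tcp [0.6506 0.037 ] tool delta [0.0358 0.007  0.    ]
-13 tcp [0.6612 0.0555] tool delta [0.0563 0.0014 0.    ]
approach [-0.056  -0.0163  0.0003]
force [-0.3 -0.3  0.2]
tcp radius 0.09525246873825745 post angle if contact -45.94203291161
catch px (345, 271) 77.6 0.13679026892134552
catch px (350, 271) 83.1 0.14182837960506073
catch px (347, 270.4) 80.2 0.1367426498439675
```

Request:
drive_tool:
  rows:
    - [0,0,-2.5,0.0045,0.0015,0,0]
    - [0,0,-2.5,0.0045,0.0015,0,0]
    - [0,0,-2.5,0.004,0.001,0,0]
    - [0,0,-2,0.004,0.001,0,0]
    - [0,0,-2,0.0035,0.001,0,0]
    - [0,0,-1.5,0.003,0,0,0]
    - [0,0,-1,0.002,0,0,0]
    - [0,0,-1,0.0015,0,0,0]

```text
time: 16.23
tool_pos: [0.6413, 0.0338, 0.0623]
tcp_rot: [2.726, 1.561, 0.0]
wrist_force: [-0.2, 0.0, -0.2]
width: 0.002
grip_force: 0.0
```

```bash
python3 k.py
```

```text
t 16.2333 pos [0.6413 0.0338 0.0623] q [0.014 0.351 1.823 0.    0.967 0.545]
x ang 59.6 y ang -30.4 [ 0.  0. -1.]
-70.5 tcp [ 0.5835 -0.0041] tool delta [-0.062  -0.0307 -0.    ]
-55 tcp [0.6098 0.0037] tool delta [-0.0419 -0.0119 -0.    ]
-40 tcp [0.6324 0.0177] tool delta [-0.0184  0.0005 -0.    ]
-25 tcp [0.6506 0.037 ] tool delta [0.0075 0.0064 0.    ]
-13 tcp [0.6612 0.0555] tool delta [0.0287 0.0062 0.    ]
approach [-0.0752 -0.0397  0.0003]
force [-0.2  0.  -0.2]
tcp radius 0.09643952871409024 post angle if contact -29.742032911609996
catch px (345, 271) 77.6 0.13679026892134552
catch px (350, 271) 83.1 0.14182837960506073
catch px (347, 270.4) 80.2 0.1367426498439675
```

View pics/k.png

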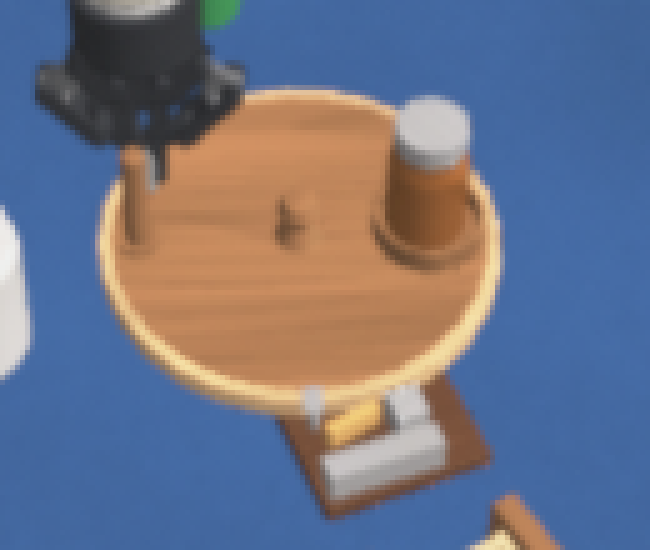

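The jar is upright and the lug, at crop (313,400), is just short of the brass wedge at (330–383,420). Go on slowly and watch the force.

Request:
drive_tool:
  rows:
    - [0,0,-0.9,0.0015,0.0005,0,0]
    - [0,0,-0.9,0.0015,0.0005,0,0]
    - [0,0,-0.9,0.0015,0.0005,0,0]
    - [0,0,-0.9,0.0015,0.0005,0,0]
    - [0,0,-0.9,0.0015,0.0005,0,0]

```text
time: 16.7
tool_pos: [0.647, 0.039, 0.0623]
tcp_rot: [-2.663, -1.667, 0.0]
wrist_force: [-0.9, -0.2, 0.0]
width: 0.001
grip_force: 0.0
```

Request:
drive_tool:
  rows:
    - [0,0,-0.9,0.0015,0.0005,0,0]
    - [0,0,-0.9,0.0015,0.0005,0,0]
    - [0,0,-0.9,0.0015,0.0005,0,0]

```text
time: 16.95
tool_pos: [0.6503, 0.0425, 0.0623]
tcp_rot: [2.623, 1.73, 0.0]
wrist_force: [0.3, 0.1, 0.1]
width: -0.0
grip_force: 0.0
```

Request:
drive_tool:
  rows:
    - [0,0,-0.9,0.0015,0.0005,0,0]
    - [0,0,-0.9,0.0015,0,0,0]
    - [0,0,-0.9,0.0015,0,0,0]

```text
time: 17.2
tool_pos: [0.6525, 0.0452, 0.0622]
tcp_rot: [2.58, 1.79, -0.002]
wrist_force: [0.2, -5.5, -0.8]
width: 0.0
grip_force: 0.0
```

Request:
drive_tool:
  rows:
    - [0,0,-0.6,0.001,0,0,0]
    - [0,0,-0.6,0.001,0,0,0]
    - [0,0,-0.6,0.001,0,0,0]

```text
time: 17.45
tool_pos: [0.6539, 0.0476, 0.0623]
tcp_rot: [2.551, 1.83, -0.001]
wrist_force: [1.8, -6.7, -1.8]
width: -0.0
grip_force: 0.0
```

Request:
drive_tool:
  rows:
    - [0,0,-0.6,0.001,0,0,0]
    - [0,0,-0.6,0.001,0,0,0]
    - [0,0,-0.6,0.001,0,0,0]

```text
time: 17.7
tool_pos: [0.6553, 0.0502, 0.0624]
tcp_rot: [2.521, 1.869, -0.0]
wrist_force: [3.0, -6.9, -1.9]
width: 0.001
grip_force: 0.0
```

Request:
drive_tool:
  rows:
    - [0,0,-0.6,0.001,0,0,0]
    - [0,0,-0.6,0.001,0,0,0]
    - [0,0,-0.6,0.001,0,0,0]

```text
time: 17.95
tool_pos: [0.656, 0.0531, 0.0625]
tcp_rot: [2.492, 1.908, -0.001]
wrist_force: [1.7, -7.8, -0.0]
width: -0.0
grip_force: 0.0
```

Request:
drive_tool:
  rows:
    - [0,0,-0.6,0.001,0,0,0]
    - [0,0,-0.6,0.001,0,0,0]

```text
time: 18.12
tool_pos: [0.6565, 0.0555, 0.0626]
tcp_rot: [2.473, 1.934, 0.0]
wrist_force: [0.1, 0.1, 0.5]
width: -0.001
grip_force: 0.0
```

Request:
drive_tool:
  rows:
    - [0,0,-0.6,0.001,0,0,0]
    - [0,0,-0.6,0.001,0,0,0]

```text
time: 18.28
tool_pos: [0.6563, 0.0589, 0.0624]
tcp_rot: [2.454, 1.962, 0.0]
wrist_force: [0.4, -4.6, 0.8]
width: 0.001
grip_force: 0.0
```

Request:
drive_tool:
  rows:
    - [0,0,-0.6,0.001,0,0,0]
    - [0,0,-0.6,0.001,0,0,0]

```text
time: 18.45
tool_pos: [0.6565, 0.0588, 0.0624]
tcp_rot: [2.43, 1.987, -0.004]
wrist_force: [-0.1, -11.8, 0.2]
width: 0.001
grip_force: 0.0
```

The force dropped to zero after the ramp, then climbed to 11.8 N with no further motion, so the lug is past the catch and at the stop. Back off and rise clear.

Request:
drive_tool:
  rows:
    - [0,0,0,-0.001,0,0,0]
    - [0,0,0,-0.001,0,0,0]
    - [0,0,0,-0.003,0,0,0]
    - [0,0,0,-0.008,0,0,0]
    - [0,0,0,-0.01,0,0,0]
    - [0,0,0,0,0,-0.03,0]
    - [0,0,0,0,0,-0.04,0]
    - [0,0,0,0,0,-0.04,0]

```text
time: 19.12
tool_pos: [0.65, 0.0374, 0.1713]
tcp_rot: [-2.432, -1.983, 0.006]
wrist_force: [1.5, 0.3, 0.2]
width: -0.0
grip_force: 0.0
```

Request:
drive_tool:
  rows:
    - [0,0,0,-0.03,0,-0.02,0]
    - [0,0,0,-0.04,0,0,0]
    - [0,0,0,-0.04,0,0,0]
    - [0,0,0,-0.03,0,0,0]
    - [0,0,0,0,0,0,0]
    - [0,0,0,0,0,0,0]

```text
time: 19.62
tool_pos: [0.6231, -0.101, 0.1923]
tcp_rot: [-2.437, -1.982, -0.0]
wrist_force: [0.0, -0.3, -0.1]
width: 0.003
grip_force: 0.0
```

Run:
```python
from h import *
s=status.read_state();print(s["time"],s["tool_pos"],s["wrist_force"])
C=np.array([.568,.0965]);a=read_camera("scene");b=read_camera("side")
V=[]
for p in(a,b):
    e=proj(p,[*(C+.08*np.array([np.cos(2.96),np.sin(2.96)])),.08])
    m=at(p,"jar",e);print(e,m and m["bbox"])
    if m:V.append((p,m["mask"],None))
for v in V:print("jar",fitcyl([v],.025,.035,.125,(.489,.11)))
# lug: grey pixels near rim in the catch region, as angles about the axis
im=a["color"][255:285,315:365].astype(int)
g=(im.max(2)-im.min(2)<30)&(im.min(2)>110)
y,x=np.nonzero(g);q=np.array([onz(a,(u+315,w+255),.035)[:2]-C for u,w in zip(x,y)])
ang=np.degrees(np.arctan2(q[:,1],q[:,0]));r=np.hypot(*q.T);k=(r>.120)&(r<.142);print(np.histogram(ang[k],range(55,100,3)))
yb=(im[:,:,0]>170)&(im[:,:,2]<130)&(im[:,:,0]-im[:,:,2]>70)
for row in range(30):print("".join("#" if g[row,i] else "o" if yb[row,i] else "." for i in range(50)))
```

```text
19.6167 [ 0.62311671 -0.1009516   0.19231808] [ 0.00483746 -0.33494204 -0.13046046]
[354.31113924 219.63950912] [343.8, 202.1, 363.6, 235.0]
[281.65445584 190.41157873] [273.5, 175.1, 295.7, 205.3]
jar (array([0.49034064, 0.10515196]), np.float64(0.899591732584843))
jar (array([0.49537764, 0.11261294]), np.float64(0.8343053530514476))
(array([ 0,  0,  0,  0,  0,  0,  0,  5, 15, 10,  9,  4,  0,  0]), array([55, 58, 61, 64, 67, 70, 73, 76, 79, 82, 85, 88, 91, 94, 97]))
oooooooooooooooooooooooooooooooooooooooooooooo....
ooooooooooooooooooooooooooooooooooooooooooooo.....
oooooooooooooooooooooooooooooooooooooooooooo.....#
ooooooooooooooooooooooooooooooooooooooooooo.......
oooooooooooooooooooooooooooooooooooooooooo......#.
ooooooooooooooooooooooooooooooooooooooooo......#..
ooooooooooooooooooooooooooooooooooooooo.......#...
oooooooooooooooooooooooooooooooooooooo.......#....
oooooooooooooooooooooooooooooooooooo.......o#.....
ooooooooooooooooooooooooooooooooo........oo.......
oooooooooooooooooooooooooooo..#..........o........
....ooooooooooooooooooooooo.####.......o..........
.........ooooooo
[... 201 characters left out ...]
oooooooooooooooooo.#########.........
......###..oooooooooooooooooooo.#########.........
......................ooooooooo..########.........
....................ooooooooooo...########........
....................ooooooooo.....#########.......
....................oooooooo.....##########.......
.....................ooooo.....#############......
.....................ooo....################......
.........................###################......
......................######################......
...................#########################......
...................#########################......
...................########################.......
....................####################..........
```

The lug, at scene (345,267), now sits between the brass wedge and the stop block. The wedge is back in its original place and the jar fit is still in the cup.

```bash
python3 -c "
from workcell import workorder
print(workorder.finish_job())"
```

```text
the job is handed in; nothing more can be done
None
```

I handed the job in; no verdict came back. At my last check the slim amber jar stood in the cup and the pin was past the shut catch at the stop, with about 12 N the highest push I read.

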